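Tally out the finished tote and hold it up for inspection

TASK

Count the finished red-railed tote out on the tally counter: push the counter's lever all the way round to its stop, then let go so that it springs right back. After that, lift the red-railed tote by its rail off its cradle, keeping it level so that the tin stays standing inside, and finish while still holding it in the gripper, steady and level, over its cradle with at least 8 cm of air between tote and cradle. Leave the blue-railed tote and the two clamps where they are.

Things in the scene. Friction and masses are not known exactly. Their poses are not given: they have to be found in the camera images.
- counter: Bench tally counter, fixed: grey box 110 (x) x 120 (y) x 64 high on a dark 130 x 160 foot plate 6 thick, with a black window of four blank white wheels on top. Origin: centre of its underside. Its flat steel lever turns about a vertical axis over the middle of the box top.
- lever_pivot (a point): Point on the lever's vertical pivot axis, at the lever's underside, 65 above the bench. A steel hub (26 across, 13 high) stands here.
- lever_peg (a point): Centre of the top of the yellow thumb peg at the lever's end: an upright round peg 14 across, 75 from the pivot axis; its top is 115 above the bench. The arm below it is 14 wide and its top face is 75 above the bench, so 40 of peg stand clear. The peg moves with the lever.
- lever (a joint): Lever angle in rad: 0 at rest, 0.9 at its stop, growing counter-clockwise seen from above. The peg lies on the counter's -x side: at rest 0.45 rad to the +y side of the counter's own -x direction, at the stop 0.45 rad to the -y side. A spring returns it to 0: about 0.8 N at the peg at rest, 2.3 N just before the stop.
- cradle_red: Cradle of the red-railed tote, fixed: brown board 130 (x) x 200 (y) x 10 with two black rubber runners along x (22 wide, at y = +-60), their tops 30 above the bench. Origin: centre of its underside. The tote just rests on the runners, nothing holds it.
- tote_red: Loose wooden tote (tool carrier), red rail, 100 (x) x 180 (y) x 139 (z), about 0.32 kg. Origin: centre of its underside, z up, y along its rail. Floor board 10 thick, low walls up to 30 above the underside, an A-frame of two slats at each end (|y| 78 to 90), open at the sides above the walls, and a straight red grip rail along y joining the A-frames: 20 wide (x), 24 high, centre line 127 above the underside. It carries the tin.
- rail_red (a point): Centre of the red rail (middle of its length and section), 127 above the tote's underside; axes as the tote's.
- tin: Loose closed steel tin, 54 across, 45 high, about 0.12 kg, standing upright on the floor board of the red-railed tote, up to 45 from its middle along y. Origin: centre of its underside.
- tote_blue: Loose wooden tote (tool carrier), blue rail, 100 (x) x 180 (y) x 139 (z), about 0.32 kg. Origin: centre of its underside, z up, y along its rail. Floor board 10 thick, low walls up to 30 above the underside, an A-frame of two slats at each end (|y| 78 to 90), open at the sides above the walls, and a straight blue grip rail along y joining the A-frames: 20 wide (x), 24 high, centre line 127 above the underside. Empty, on a like cradle of its own. Leave alone.
- clamp_a: Loose bar clamp with red handle lying on the bench, about 260 x 105 x 26, bar along x. Origin: under the bar's middle. Leave alone.
- clamp_b: A second such clamp. Leave alone.
There are look-alikes about, which are no part of the job. Leave any green look-alike of the counter alone. What is shaped like the tote_red but pink is not meant.

How it is judged:
By the outcome, as a careful person would: the job done as asked, in the order asked, and still so for the second after the job is handed in, while the arm keeps its last pose, push and grip.
It also fails if it takes over 51 s, if anything falls off the work surface, if the arm or the gripper's body presses on something with over 40 N, if the wrist force passes 120 N, or if a joint passes its speed limit or range.

ROBOT

A 6-joint arm with a two-finger parallel gripper is mounted at the origin on the work surface. World frame = base frame: x ahead of the robot, y to its left, z up, the work surface at z = 0. Lengths are in mm, angles in rad, forces in N, time in s.
With the tool pointing down it reaches from about 275 to 1000 mm from the base axis. Payload 8.4 kg.
Tool frame: the origin (TCP) lies between the finger pads; the fingertips stand r.nose_length ahead of it and the grasp point (between the pads) lies 8 mm behind it (r.nose_length is the distance from the TCP to the fingertips, in mm); y points along the fingers, x is the direction in which the jaws open and shut, and the axes are right-handed (so a half turn about y gives the same grasp; the last joint's range is limited). The gripper opens to 85 mm and grips with 20 to 120 N. Pads are 22 mm wide; open, the fingers measure 114 mm over their backs; the gripper's body (76 mm by 85 mm) begins 54 mm behind the grasp point. The pads swing forward as they close: fully open they stand 13 mm farther back than shut.
Start: joints at [-1.309, 0.353, 1.633, -0, 1.155, -0.002], TCP at [162.968, -603.381, 206.481] pointing down, gripper open.
Joint ranges: [-2.63, 2.63], [-0.92, 2.1], [0.06, 2.66], [-1.3, 4.44], [0, 2.69], [-3.02, 3.02]. Speed limits (rad/s): [2.22, 2.22, 2.79, 3.14, 3.14, 3.14].

INTERFACE

Orientations are given as [roll, pitch, yaw] about the fixed x, y, z axes, in that order (R = Rz(yaw) Ry(pitch) Rx(roll)).
In Python, from rig import r, cams, order gives the robot as it stands. The module is installed in compiled form; this text tells all that it offers.
- The arm moves only by the shell command python3 -m crank 'ROWS' [FORCE]. ROWS is JSON, a list of rows, each a list of 7 numbers: the turn, a rotation vector about the tool's x, y, z in degrees, then the shift along the tool's x, y, z in cm, then the opening, from -1 (shut) to 1 (fully open). A call has exactly 10 rows; each row shifts and turns the pose as measured when the row begins, along the tool's axes as they then stand; what a row does not reach is not made up. A row lasts 1/12 s, in which the tool goes at most 41.7 mm and 7.16 degrees, less where a joint would pass 70% of its speed; a pose out of reach is approached as far as the arm can. A call with a gripper value outside its range is refused whole. The fingers move at their own pace and stop on an object; FORCE is the grip in N (left out, the last holds). Time passes only in rows, so rows that do not move let the fingers close, or fill a call up. It gives the time, the measured TCP pose, the force and the opening at its end, in the units of the state.
- r.sense(): the state, without advancing time (a new reading comes with each control period).
- cams.grab_frame(name): name is "side" or "top"; returns the picture (480x640x3 uint8, blue, green, red); there is no depth.
- cams.camera_info(name): a dict with "intrinsics" (3x3 intrinsics, pixels), "k1" (the pictures are not rectified: a ray, as slopes to the right and down, at radius r is drawn at 1 + k1 r^2 times it, then the intrinsics apply), "view" (4x4, takes a point from world to camera coordinates). Camera axes: x right, y up, looking along -z (the intrinsics and any distortion apply to the point x, -y, -z); pixel columns grow to the right and rows downward; lengths in mm; the calibration is good to about 2 mm. A picture is of the moment at which its call begins. camera_info takes no time and is no camera call.
- order.sign_off(): hands the job in, once; it reports no verdict.
The state is a dict: "clock": time; "qpos": joint angles; "qvel": joint speeds; "joint_efforts": joint torques, N m; "eef_pos": TCP position; "tcp_rot": TCP orientation; "contact_force": force on the tool from outside, world axes, zero at the start; "wrist_torque": the same for the moment, N m; "opening": opening from 0.0 (shut) to 1.0 (fully open).
Only numpy, scipy, OpenCV 4.12 (cv2) and the standard library are available. Lean on these libraries where they do the work, as an engineer would, in place of code of your own. Each camera call takes 0.05 s, during which the arm holds its last target.

## Working session

There is one attempt and no reset: what is moved stays moved. The work goes in short steps, Python scripts to look and compute and a shell command to move; the robot and the scene stay as the last step left them, time stands still between calls to the robot, and variables do not carry over. Pictures are saved under pics/ and viewed, and the job is handed in when it is done.

```bash
mkdir -p pics; python3 - <<'E'
from rig import r,cams,order
import cv2,json
print(r.sense(), r.nose_length)
for n in ("side","top"):
    cv2.imwrite(f"pics/{n}0.png",cams.grab_frame(n)); i=cams.camera_info(n); print(n,i)
E
```

```text
{'clock': 0.0, 'qpos': array([-1.30937961e+00,  3.53655549e-01,  1.63416153e+00,  5.49623041e-06,
        1.15518830e+00, -2.39815716e-03]), 'qvel': array([ 1.20981517e-03,  5.45266725e-05,  1.23772538e-03, -1.23098414e-03,
       -6.82067933e-04, -1.01850443e-03]), 'joint_efforts': array([-1.68024439e-03, -6.05258274e+01, -3.42071700e+01, -2.37599097e-04,
        9.25282395e-03, -2.36953395e-05]), 'eef_pos': array([ 162.84579589, -602.86939111,  205.74536152]), 'tcp_rot': array([-1.57078791e+00,  1.41270222e-03, -1.30698367e+00]), 'contact_force': array([-0.66928325, -0.52489719,  0.92521465]), 'wrist_torque': array([0.01009144, 0.07599661, 0.01969946]), 'opening': 1.002897021445534} 11.0
side {'intrinsics': array([[580.32964234,   0.        , 313.13375635],
       [  0.        , 580.32964234, 242.06622349],
       [  0.        ,   0.        ,   1.        ]]), 'k1': -0.05864508541075076, 'view': array([[ 9.86423955e-01, -1.63382530e-01, -1.65508127e-02,
        -5.57788511e+02],
       [ 1.22858392e-01,  6.67349236e-01,  7.34541226e-01,
        -1.51449646e+02],
       [-1.08966032e-01, -7.26602468e-01,  6.78362188e-01,
        -1.54302799e+03],
       [ 0.00000000e+00,  0.00000000e+00,  0.00000000e+00,
         1.00000000e+00]])}
top {'intrinsics': array([[488.85894837,   0.        , 327.45239592],
       [  0.        , 488.85894837, 238.0172249 ],
       [  0.        ,   0.        ,   1.        ]]), 'k1': -0.05440952336213764, 'view': array([[-2.22499207e-02, -9.99661928e-01,  1.34525241e-02,
        -2.00380061e+01],
       [ 9.90120985e-01, -2.01702961e-02,  1.38757324e-01,
        -5.82539305e+02],
       [-1.38439073e-01,  1.64069658e-02,  9.90235040e-01,
        -1.57471475e+03],
       [ 0.00000000e+00,  0.00000000e+00,  0.00000000e+00,
         1.00000000e+00]])}
```

View pics/side0.png

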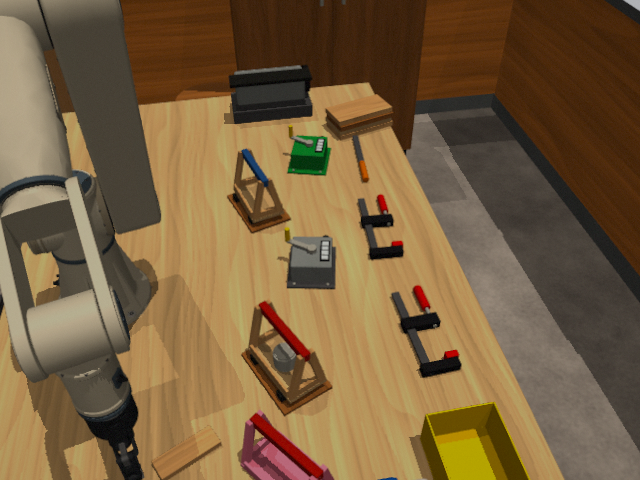

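View pics/top0.png

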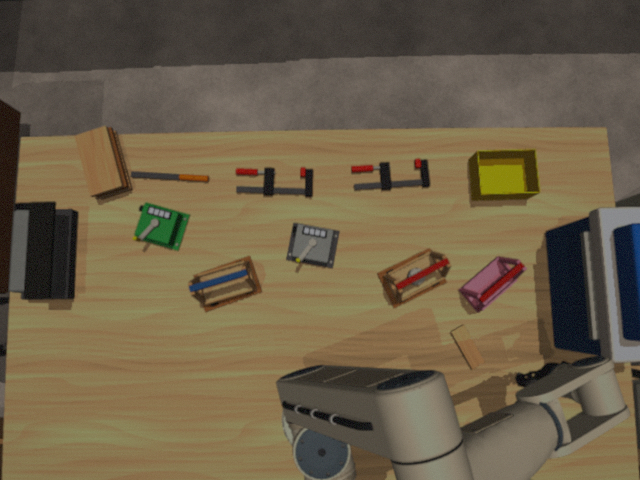

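```bash
cat > h.py <<'E'
import numpy as np,cv2
from rig import r,cams,order
def ray(n,uv):
    i=cams.camera_info(n);K=i["intrinsics"];V=i["view"]
    d=cv2.undistortPoints(np.array([[uv]],float),K,np.array([i["k1"],0,0,0,0]))[0,0] 
    R=V[:3,:3]; o=-R.T@V[:3,3]
    return o,R.T@np.array([d[0],-d[1],-1])
def plane(n,uv,z):
    o,d=ray(n,uv); return o+d*(z-o[2])/d[2]
def tri(uvs,uvt):
    A=np.zeros((3,3));b=np.zeros(3);L=[]
    for n,uv in(("side",uvs),("top",uvt)):
        o,d=ray(n,uv);d=d/np.linalg.norm(d);P=np.eye(3)-np.outer(d,d);A+=P;b+=P@o;L.append((o,d))
    p=np.linalg.solve(A,b)
    return p,[np.linalg.norm(np.cross(p-o,d)) for o,d in L]
def hsv(im): return cv2.cvtColor(im,cv2.COLOR_BGR2HSV)
def blobs(m,mn=8):
    n,l,s,c=cv2.connectedComponentsWithStats(m.astype(np.uint8)); return [(k,s[k],c[k],l==k) for k in range(1,n) if s[k][4]>=mn]
def proj(n,p):
    i=cams.camera_info(n);q=i["view"]@np.append(p,1);x=q[0]/-q[2];y=-q[1]/-q[2];f=1+i["k1"]*(x*x+y*y)
    K=i["intrinsics"];return np.array([K[0,0]*x*f+K[0,2],K[1,1]*y*f+K[1,2]])
E
python3 - <<'E'
from h import *
for n in("side","top"):
    im=cv2.imread(f"pics/{n}0.png");H=hsv(im)
    h,s,v=[H[...,k].astype(int) for k in range(3)]
    y=(h>=22)&(h<=32)&(s>170)&(v>90)
    for k,st,c,m in blobs(y,5): print(n,"yel",st,c.round(1))
    rd=((h<4)|(h>176))&(s>190)&(v>70)
    for k,st,c,m in blobs(rd,40):
        q=np.argwhere(m)[:,::-1].astype(np.float32); print(n,"red",st,c.round(1),cv2.boxPoints(cv2.minAreaRect(q)).round(1).tolist())
im=cv2.imread("pics/top0.png")[205:315,270:460];a=cv2.resize(im,None,fx=4,fy=4,interpolation=cv2.INTER_CUBIC);cv2.imwrite("pics/ztop.png",a)
im=cv2.imread("pics/side0.png")[220:420,235:345];a=cv2.resize(im,None,fx=3,fy=3,interpolation=cv2.INTER_CUBIC);cv2.imwrite("pics/zside.png",a)
E
```

```text
side yel [289 125   4  12  34] [290.1 130.1]
side yel [284 227   6  14  59] [286.8 233.6]
side yel [ 425  402  106   78 4432] [467.7 443. ]
side red [378 195   9  18  94] [381.6 203. ] [[376.3999938964844, 195.8000030517578], [382.1000061035156, 194.10000610351562], [387.0, 210.5], [381.3999938964844, 212.1999969482422]]
side red [392 241  11   5  43] [396.8 243.4] [[392.0, 245.0], [392.0, 241.0], [402.0, 241.0], [402.0, 245.0]]
side red [414 286  16  25 174] [420.8 297.2] [[412.20001220703125, 287.79998779296875], [419.0, 284.6000061035156], [429.6000061035156, 307.3999938964844], [422.79998779296875, 310.6000061035156]]
side red [259 302  51  58 551] [284.4 330. ] [[258.0, 305.6000061035156], [264.20001220703125, 300.29998779296875], [312.0, 355.6000061035156], [305.70001220703125, 361.0]]
side red [445 350  13   8  79] [451.  353.7] [[444.5, 351.20001220703125], [456.5, 349.5], [457.3999938964844, 355.8999938964844], [445.3999938964844, 357.70001220703125]]
side red [250 414  73  66 894] [287.  446.1] [[249.3000030517578, 419.79998779296875], [255.89999389648438, 412.2000122070312
[... 320 characters left out ...]
3 237.8]
top yel [296 258   4   4  12] [297.3 259.7]
top red [352 166  21   6  93] [361.7 168.3] [[351.70001220703125, 166.8000030517578], [371.70001220703125, 164.8000030517578], [372.20001220703125, 169.8000030517578], [352.20001220703125, 171.8000030517578]]
top red [237 169  20   6  88] [246.8 171.5] [[237.0, 169.0], [256.0, 169.0], [256.0, 174.0], [237.0, 174.0]]
top red [396 260  52  29 255] [421.4 273.8] [[395.70001220703125, 284.5], [445.5, 258.20001220703125], [448.0, 262.8999938964844], [398.20001220703125, 289.20001220703125]]
top red [480 264  43  38 293] [500.8 281.9] [[478.0, 297.6000061035156], [519.4000244140625, 262.1000061035156], [523.5, 267.0], [482.1000061035156, 302.5]]
```

View pics/ztop.png

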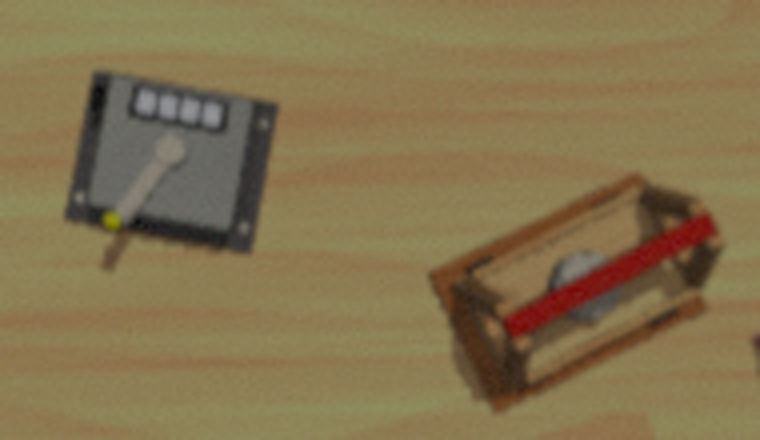

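View pics/zside.png

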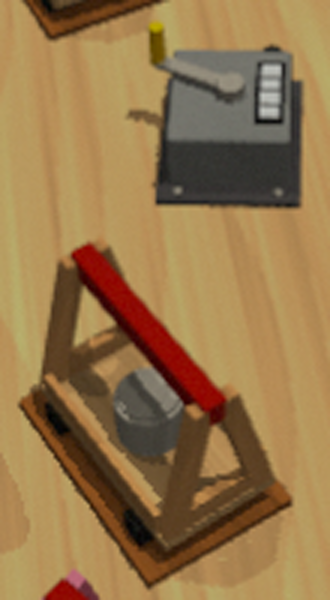

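```bash
python3 - <<'E'
from h import *
C=[plane("top",(270+a/4-.4,205+b/4-.4),6) for a,b in[(97,72),(277,103),(250,250),(67,218)]]
C=np.array(C)[:,:2];print(C.round(1));c=C.mean(0);xd=(C[0]+C[1]-C[2]-C[3]);yd=C[0]+C[3]-C[1]-C[2]
print("sizes",np.linalg.norm(xd)/2,np.linalg.norm(yd)/2)
yaw1=np.arctan2(xd[1],xd[0]);yaw2=np.arctan2(-yd[0],yd[1]);print("counter",c,yaw1,yaw2)
hub=plane("top",(270+171/4-.4,205+150/4-.4),78);print("hub",hub)
pt,e=tri((286.8,228.5),(297.3,259.7));print("peg tri",pt,e,plane("top",(297,259.6),115),plane("side",(287,228.5),115))
for yw in(yaw1,yaw2): 
  for a in (0,.9): 
    t=yw+np.pi-.45+a;print("pegpred",a,c+75*np.array([np.cos(t),np.sin(t)]))
# rail
E1=plane("top",(397,286.8),169)[:2];E2=plane("top",(446.7,260.5),169)[:2]
print("rail top",E1,E2,(E1+E2)/2,np.linalg.norm(E1-E2),np.arctan2(*(E1-E2)[::-1]))
E1=plane("side",(262,303.5),169)[:2];E2=plane("side",(308.5,356),169)[:2]
print("rail side",E1,E2,(E1+E2)/2,np.linalg.norm(E1-E2),np.arctan2(*(E1-E2)[::-1]))
print(tri((284.4,330),(421.4,273.8)))
E
```

```text
[[641.9  79.7]
 [612.3 -72.2]
 [488.2 -46.4]
 [518.3 106.4]]
sizes 126.61021312826385 155.23078365445795
counter [565.15108184  16.87132846] -0.20888370481101837 -0.1936247553008856
hub [564.48079025  17.12741512  78.        ]
peg tri [505.57281437  64.78449415 112.61167666] [np.float64(0.3348907277764555), np.float64(0.33489072777645035)] [505.34031694  65.60824629 115.        ] [506.19826623  62.00989287 115.        ]
pegpred 0 [505.85036995  62.78892388]
pegpred 0.9 [492.32068008  -1.0376799 ]
pegpred 0 [505.15664639  61.8787469 ]
pegpred 0.9 [492.60242072  -2.14686731]
rail top [ 411.63619232 -236.22577164] [ 487.65818778 -391.30420159] [ 449.64719005 -313.76498662] 172.70976587188957 2.0265864973877292
rail side [ 412.28161851 -241.12058973] [ 492.25295299 -400.81213158] [ 452.26728575 -320.96636065] 178.5967605402545 2.035072768389022
(array([ 451.29946224, -314.5573948 ,  156.300176  ]), [np.float64(1.4689498046502865), np.float64(1.4689498046501486)])
```

```bash
cat > calc.py <<'E'
import sys
from h import *
from scipy.spatial.transform import Rotation as Ro
def st(target=None,yaw=None):
    s=r.sense();R=Ro.from_euler("xyz",s["tcp_rot"])
    print("t",round(s["clock"],2),"pos",s["eef_pos"].round(1),"rpy",s["tcp_rot"].round(3),"F",s["contact_force"].round(1),"T",s["wrist_torque"].round(2),"op",round(s["opening"],3),"q6",s["qpos"].round(2)[[0,5]])
    if target is not None: print("shift cm (tool)",(R.inv().apply(np.array(target)-s["eef_pos"])/10).round(2))
    if yaw is not None: print("turn deg (tool)",np.degrees((R.inv()*Ro.from_euler("xyz",[-np.pi/2,0,yaw])).as_rotvec()).round(2))
if __name__=="__main__":
    a=[float(x) for x in sys.argv[1:]]; st(a[:3] or None,a[3] if len(a)>3 else None)
E
python3 -m crank '[[0,6.65,0,0,-1,0,-1],[0,6.65,0,0,-1,0,-1],[0,6.65,0,0,-1,0,-1],[0,6.65,0,0,-0.5,0,-1],[0,0,0,-3.8,0,1,-1],[0,0,0,-3.8,0,1,-1],[0,0,0,-3.8,0,1,-1],[0,0,0,-3.8,0,1,-1],[0,0,0,-3.8,0,1,-1],[0,0,0,-3.8,0,1,-1]]' 30
python3 calc.py 514 104 230 -1.77
```

```text
clock: 0.93
eef_pos: [270.9, -390.0, 237.9]
tcp_rot: [-1.575, 0.005, -1.804]
contact_force: [0.5, -0.2, 0.4]
opening: -0.002
t 0.93 pos [ 270.9 -390.   237.9] rpy [-1.575  0.005 -1.804] F [ 0.5 -0.2  0.4] T [-0.01 -0.03 -0.04] op -0.002 q6 [-0.97  0.84]
shift cm (tool) [-53.68   1.    12.25]
turn deg (tool) [ 0.25 -1.94 -0.28]
```

```bash

python3 -m crank '[[0,-2,0,-3.9,0,0.9,-1],[0,0,0,-3.9,0,0.9,-1],[0,0,0,-3.9,0,0.9,-1],[0,0,0,-3.9,0,0.9,-1],[0,0,0,-3.9,0,0.9,-1],[0,0,0,-3.9,0,0.9,-1],[0,0,0,-3.9,0,0.9,-1],[0,0,0,-3.9,0,0.9,-1],[0,0,0,-3.9,0,0.9,-1],[0,0,0,-3.9,0,0.9,-1]]'
python3 calc.py 514 104 200 -1.77
```

```text
clock: 1.77
eef_pos: [438.2, -8.2, 239.2]
tcp_rot: [-1.574, 0.005, -1.77]
contact_force: [1.3, 0.2, 0.9]
opening: 0.002
t 1.77 pos [438.2  -8.2 239.2] rpy [-1.574  0.005 -1.77 ] F [1.3 0.2 0.9] T [0.01 0.03 0.  ] op 0.002 q6 [-0.03  1.74]
shift cm (tool) [-12.48   3.97   5.22]
turn deg (tool) [ 0.17 -0.03 -0.31]
```

```bash

python3 -m crank '[[0,0,0,-2.5,0,1,-1],[0,0,0,-2.5,0,1,-1],[0,0,0,-2.5,0,1,-1],[0,0,0,-2.5,0,1,-1],[0,0,0,-2.5,1,1.2,-1],[0,0,0,0,3,0,-1],[0,0,0,0,2,0,-1],[0,0,0,0,2,0,-1],[0,0,0,0,0,0,-1],[0,0,0,0,0,0,-1]]'
python3 - <<'E'
from h import *
from calc import st
st((514,104,95),-1.77)
for n in("side","top"):
    cv2.imwrite(f"pics/{n}1.png",cams.grab_frame(n))
a=cv2.imread("pics/side1.png")[140:320,200:400];b=cv2.imread("pics/top1.png")[180:360,220:420]
cv2.imwrite("pics/z1.png",cv2.resize(np.hstack([a,b]),None,fx=2,fy=2,interpolation=cv2.INTER_CUBIC))
E
```

```text
clock: 2.6
eef_pos: [518.5, 121.6, 156.0]
tcp_rot: [-1.573, 0.008, -1.759]
contact_force: [0.2, 0.3, -0.5]
opening: -0.003
t 2.6 pos [518.5 121.6 156. ] rpy [-1.573  0.008 -1.759] F [ 0.2  0.3 -0.5] T [-0.02  0.04  0.03] op -0.003 q6 [0.22 1.98]
shift cm (tool) [ 1.86  6.08 -0.09]
turn deg (tool) [ 0.12  0.61 -0.45]
```

View pics/z1.png

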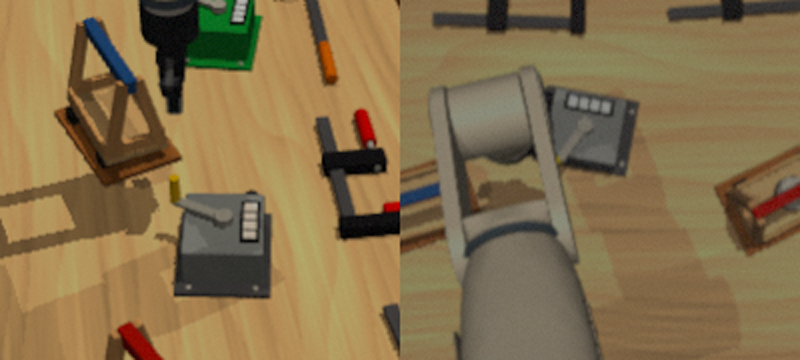

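```bash

python3 -m crank '[[0,0.6,0,0,1.5,0,-1],[0,0,0,0,1.5,0,-1],[0,0,0,0,1.5,0,-1],[0,0,0,0,1.2,0,-1],[0,0,0,0,0.5,0,-1],[0,0,0,0,0,0,-1],[0,0,0,0.6,0,0,-1],[0,0,0,0.6,0,0,-1],[0,0,0,0.6,0,0,-1],[0,0,0,0,0,0,-1]]'
python3 calc.py 509.8 84.3 95 -1.77
```

```text
clock: 3.53
eef_pos: [523.5, 102.8, 105.8]
tcp_rot: [-1.554, 0.016, -1.772]
contact_force: [-0.6, 0.8, -0.6]
opening: -0.0
t 3.53 pos [523.5 102.8 105.8] rpy [-1.554  0.016 -1.772] F [-0.6  0.8 -0.6] T [-0.03  0.04  0.02] op -0.0 q6 [0.19 1.95]
shift cm (tool) [ 2.11  1.03 -0.99]
turn deg (tool) [-0.99 -0.15 -0.91]
```

```bash

python3 -m crank '[[-1,0,-0.9,0,0.5,-0.5,-1],[0,0,0,0,0.5,-0.4,-1],[0,0,0,0.4,0.1,-0.1,-1],[0,0,0,0.4,0,0,-1],[0,0,0,0.4,0,0,-1],[0,0,0,0.4,0,0,-1],[0,0,0,0.4,0,0,-1],[0,0,0,0.4,0,0,-1],[0,0,0,0.4,0,0,-1],[0,0,0,0.4,0,0,-1]]'
python3 - <<'E'
from h import *
from calc import st
st((496.8,19.6,95),-1.77)
for n in("side",):
    cv2.imwrite(f"pics/{n}2.png",cams.grab_frame(n))
a=cv2.imread("pics/side2.png")[140:320,200:400]
cv2.imwrite("pics/z2.png",cv2.resize(a,None,fx=3,fy=3,interpolation=cv2.INTER_CUBIC))
E
```

```text
clock: 4.37
eef_pos: [506.1, 70.7, 94.5]
tcp_rot: [-1.572, -0.001, -1.773]
contact_force: [-0.6, 0.1, 0.1]
opening: 0.004
t 4.37 pos [506.1  70.7  94.5] rpy [-1.572e+00 -1.000e-03 -1.773e+00] F [-0.6  0.1  0.1] T [ 0.04 -0.07  0.06] op 0.004 q6 [0.14 1.91]
shift cm (tool) [ 5.19 -0.04  0.11]
turn deg (tool) [ 0.05 -0.17  0.05]
```

View pics/z2.png

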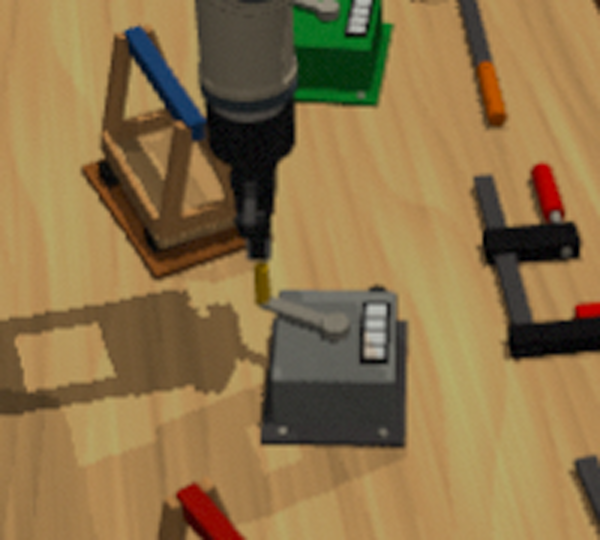

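```bash

python3 -m crank '[[0,0,0,0.4,0,-0.1,-1],[0,0,0,0.4,0,-0.1,-1],[0,0,0,0.4,0,-0.1,-1],[0,0,0,0.4,0,-0.1,-1],[0,0,0,0.4,0,0,-1],[0,0,0,0.4,0,0,-1],[0,0,0,0.4,0,0,-1],[0,0,0,0.4,0,0,-1],[0,0,0,0.4,0,0,-1],[0,0,0,0,0,0,-1]]'
python3 - <<'E'
from h import *
from calc import st
st((496.8,19.6,95),-1.77)
for n in("side",):
    cv2.imwrite(f"pics/{n}3.png",cams.grab_frame(n))
a=cv2.imread("pics/side3.png")[140:320,200:400]
cv2.imwrite("pics/z3.png",cv2.resize(a,None,fx=3,fy=3,interpolation=cv2.INTER_CUBIC))
E
```

```text
clock: 5.25
eef_pos: [493.5, 31.6, 94.7]
tcp_rot: [-1.571, -0.001, -1.773]
contact_force: [-0.0, -0.3, 0.2]
opening: 0.002
t 5.25 pos [493.5  31.6  94.7] rpy [-1.571e+00 -1.000e-03 -1.773e+00] F [-0.  -0.3  0.2] T [0.04 0.02 0.02] op 0.002 q6 [0.06 1.84]
shift cm (tool) [ 1.11 -0.02  0.56]
turn deg (tool) [ 0.03 -0.19  0.06]
```

View pics/z3.png

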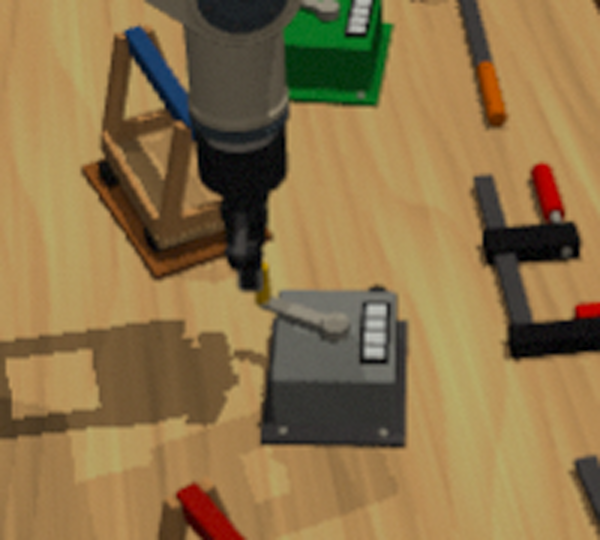

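```bash
python3 - <<'E'
from h import *
for p in[(493.5,31.6,84),(505.5,63,115),(565,17,78),(506,71,84)]:
    q=proj("side",np.array(p));print(p,q.round(1),((q-[200,140])*3).round(0))
# finger tip observed
print(plane("side",(200+250/3,140+285/3),84))
E
```

```text
(493.5, 31.6, 84) [284.3 245. ] [253. 315.]
(505.5, 63, 115) [286.7 228.3] [260. 265.]
(565, 17, 78) [311.5 247. ] [334. 321.]
(506, 71, 84) [287.  234.9] [261. 285.]
[495.92182985  72.24823336  84.        ]
```

```bash
python3 - <<'E'
from h import *
for p in[(518.5,121.6,145),(163,-603,195),(163,-603,206)]:
    print(p,proj("side",np.array(p)).round(1),proj("top",np.array(p)).round(1))
a=cv2.imread("pics/side0.png")[380:480,60:200];b=cv2.imread("pics/top0.png")[320:420,480:620]
cv2.imwrite("pics/z0.png",cv2.resize(np.hstack([a,b]),None,fx=2.8,fy=2.8,interpolation=cv2.INTER_CUBIC))
a=cv2.imread("pics/side3.png")[195:275,250:330]
cv2.imwrite("pics/z3b.png",cv2.resize(a,None,fx=7,fy=7,interpolation=cv2.INTER_CUBIC))
E
```

```text
(518.5, 121.6, 145) [288.1 205.6] [278.2 254.8]
(163, -603, 195) [138.9 467.6] [525.9 368.3]
(163, -603, 206) [137.5 464.7] [527.5 368.8]
```

View pics/z0.png

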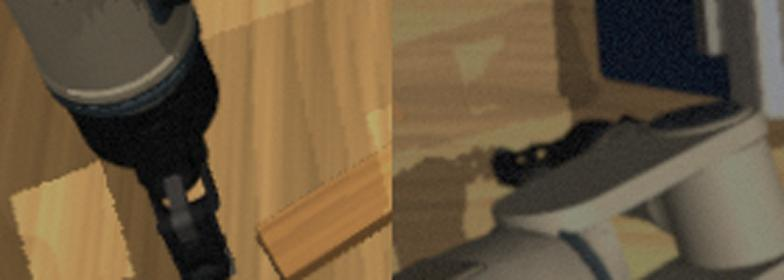

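View pics/z3b.png

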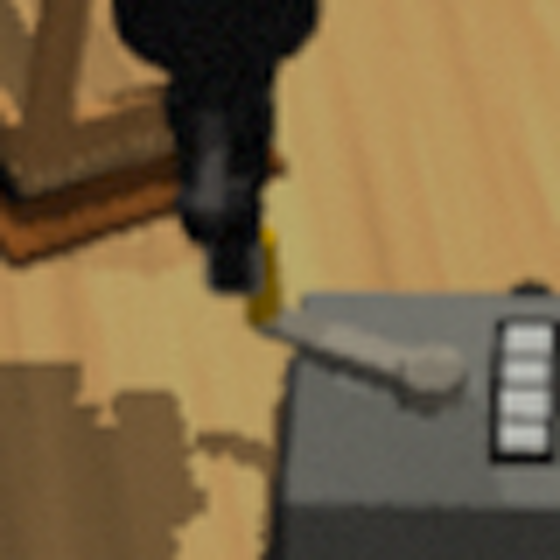

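```bash
python3 - <<'E'
from h import *
for z in (84,100,116,130,150,160,190): print(z,proj("side",np.array((493.5,31.6,z))).round(1))
for y in (40,55,70): print(y,proj("side",np.array((493.5,y,84))).round(1))
from calc import st
st()
print(r.sense()['qpos'])
a=cv2.imread("pics/top1.png")[150:400,200:400]
E
```

```text
84 [284.3 245. ]
100 [284.  240.7]
116 [283.7 236.2]
130 [283.5 232.3]
150 [283.1 226.6]
160 [282.9 223.7]
190 [282.3 214.9]
40 [283.9 243. ]
55 [283.2 239.3]
70 [282.6 235.6]
t 5.3 pos [493.7  31.8  94.7] rpy [-1.571e+00 -1.000e-03 -1.774e+00] F [-0.4 -0.3 -0.3] T [ 0.01 -0.    0.01] op 0.003 q6 [0.06 1.84]
[ 6.18188495e-02  2.98877951e-01  2.00632865e+00 -1.01798950e-03
  8.37148719e-01  1.83607622e+00]
```

```bash

python3 -m crank '[[0,0,0,0,-1,0,-1],[0,0,0,0,-1.5,0,-1],[0,0,0,-1.8,0,0.1,-1],[0,0,0,-1.8,0,0.1,-1],[0,0,0,-1.8,0,0.1,-1],[0,0,0,-1.8,0,0.1,-1],[0,0,0,-1,0,0,-1],[0,0,0,0,0.5,0,-1],[0,0,0,0,1,0,-1],[0,0,0,0,0,0,-1]]'
python3 - <<'E'
from h import *
from calc import st
st((511,107,80),-1.77)
for n in("side","top"):
    cv2.imwrite(f"pics/{n}4.png",cams.grab_frame(n))
a=cv2.imread("pics/side4.png")[165:275,240:350]
b=cv2.imread("pics/top4.png")[195:305,230:340]
cv2.imwrite("pics/z4.png",cv2.resize(np.hstack([a,b]),None,fx=3.6,fy=3.6,interpolation=cv2.INTER_CUBIC))
p=r.sense()['eef_pos']-[0,0,11]; print(proj("side",p))
E
```

```text
clock: 6.13
eef_pos: [516.5, 115.1, 110.6]
tcp_rot: [-1.568, 0.001, -1.773]
contact_force: [-0.7, -0.3, 0.1]
opening: -0.004
t 6.13 pos [516.5 115.1 110.6] rpy [-1.568e+00  1.000e-03 -1.773e+00] F [-0.7 -0.3  0.1] T [-0.05  0.09 -0.02] op -0.004 q6 [0.22 1.99]
shift cm (tool) [ 0.91  3.06 -0.38]
turn deg (tool) [-0.19 -0.2  -0.05]
[288.60712857 219.55674968]
```

View pics/z4.png

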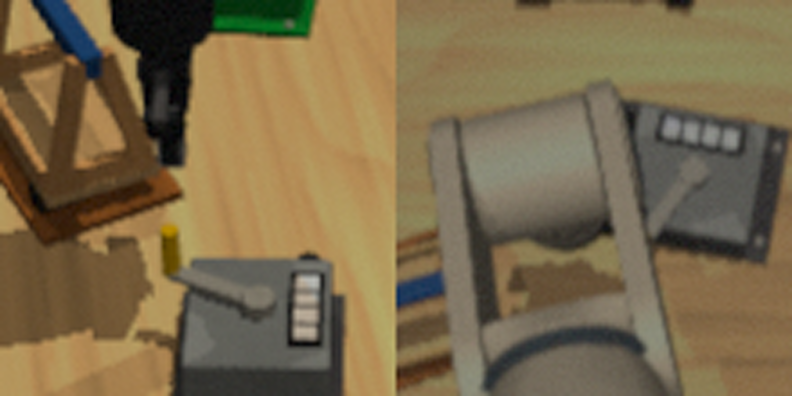

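```bash
python3 - <<'E'
from h import *
for dz in(0,32):
  for s in(-57,-42,42,57):
    p=np.array((163+.26*s,-603-.966*s,208+dz)); print(dz,s,proj("side",p).round(1),proj("top",p).round(1))
for z in(260,300): print(proj("side",np.array((163,-603,z))))
a=cv2.imread("pics/side0.png")[400:480,80:180]
cv2.imwrite("pics/z0.png",cv2.resize(a,None,fx=7,fy=7,interpolation=cv2.INTER_CUBIC))
E
```

```text
0 -57 [130.3 436.5] [509.5 374.8]
0 -42 [132.  443.6] [514.4 373.2]
0 42 [142.7 485.8] [541.1 364.5]
0 57 [144.7 493.8] [545.8 363. ]
32 -57 [125.9 427.3] [513.8 376.3]
32 -42 [127.7 434.5] [518.7 374.7]
32 42 [138.3 477.2] [546.  365.8]
32 57 [140.3 485.3] [550.9 364.2]
[129.98675081 449.45035133]
[124.07385016 437.37271715]
```

View pics/z0.png

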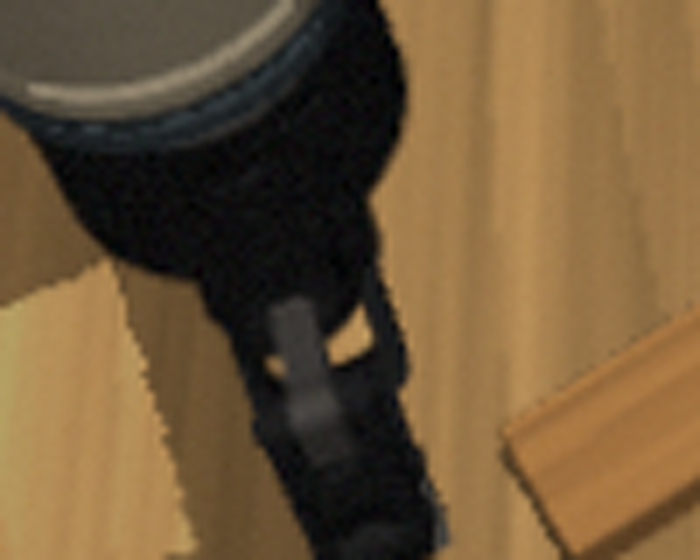

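```bash

python3 -m crank '[[0,0,0,0,1,-0.1,-1],[0,0,0,0,1,-0.1,-1],[0,0,0,0,1,-0.2,-1],[0,0,0,0,1,0,-1],[0,0,0,0,0.7,0,-1],[0,0,0,0,0.2,0,-1],[0,0,0,0.3,0,0,-1],[0,0,0,0.4,0,0,-1],[0,0,0,0.4,0,0,-1],[0,0,0,0,0,0,-1]]'
python3 - <<'E'
from h import *
from calc import st
st((509,84,65),-1.77)
for n in("side",):
    cv2.imwrite(f"pics/{n}5.png",cams.grab_frame(n))
a=cv2.imread("pics/side5.png")[185:285,240:340]
cv2.imwrite("pics/z5.png",cv2.resize(a,None,fx=5,fy=5,interpolation=cv2.INTER_CUBIC))
p=r.sense()['eef_pos']-[0,0,11]; print(proj("side",p))
E
```

```text
clock: 7.07
eef_pos: [508.7, 101.3, 55.9]
tcp_rot: [-1.57, -0.001, -1.777]
contact_force: [0.4, -0.8, 0.2]
opening: -0.001
t 7.07 pos [508.7 101.3  55.9] rpy [-1.570e+00 -1.000e-03 -1.777e+00] F [ 0.4 -0.8  0.2] T [-0.01 -0.08  0.01] op -0.001 q6 [0.19 1.97]
shift cm (tool) [ 1.69 -0.91  0.38]
turn deg (tool) [-0.04 -0.37  0.04]
[287.30265001 237.83510732]
```

View pics/z5.png

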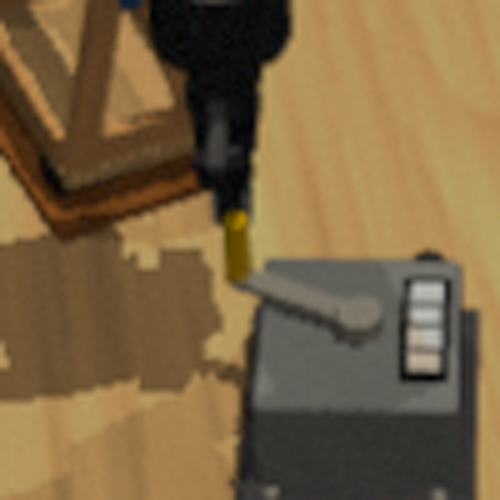

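```bash

python3 -m crank '[[0,0,0,0,-0.5,0.2,-1],[0,0,0,0,-0.4,0.2,-1],[0,0,0,0.4,0,0,-1],[0,0,0,0.4,0,0,-1],[0,0,0,0.4,0,0,-1],[0,0,0,0.4,0,0,-1],[0,0,0,0.4,0,0,-1],[0,0,0,0.4,0,0,-1],[0,0,0,0.4,0,0,-1],[0,0,0,0,0,0,-1]]'
python3 - <<'E'
from h import *
from calc import st
st((496.8,19.6,65),-1.77)
for n in("side",):
    cv2.imwrite(f"pics/{n}6.png",cams.grab_frame(n))
a=cv2.imread("pics/side6.png")[185:285,240:340]
cv2.imwrite("pics/z6.png",cv2.resize(a,None,fx=5,fy=5,interpolation=cv2.INTER_CUBIC))
E
```

```text
clock: 7.95
eef_pos: [507.6, 70.9, 67.6]
tcp_rot: [-1.568, 0.002, -1.777]
contact_force: [-0.2, 0.0, 0.7]
opening: 0.002
t 7.95 pos [507.6  70.9  67.6] rpy [-1.568  0.002 -1.777] F [-0.2  0.   0.7] T [0.17 0.07 0.01] op 0.002 q6 [0.14 1.91]
shift cm (tool) [ 5.25  0.26 -0.  ]
turn deg (tool) [-0.17 -0.42 -0.09]
```

View pics/z6.png

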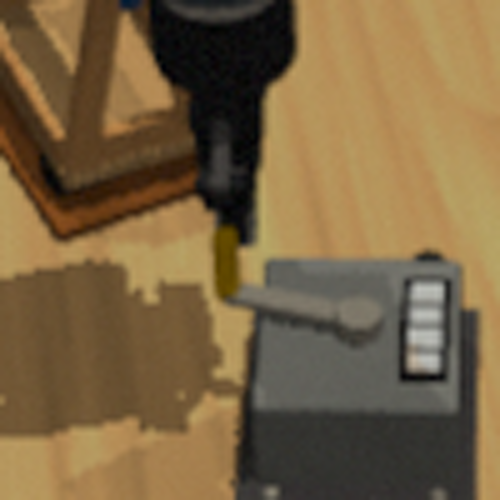

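```bash

python3 -m crank '[[0,0,0,0.4,0.1,-0.2,-1],[0,0,0,0.4,0.1,-0.2,-1],[0,0,0,0.4,0,-0.2,-1],[0,0,0,0.4,0,-0.1,-1],[0,0,0,0.4,0,0,-1],[0,0,0,0.4,0,0,-1],[0,0,0,0.4,0,0,-1],[0,0,0,0.4,0,0,-1],[0,0,0,0.4,0,0,-1],[0,0,0,0,0,0,-1]]'
python3 - <<'E'
from h import *
from calc import st
st((496.8,19.6,65),-1.77)
for n in("side",):
    cv2.imwrite(f"pics/{n}7.png",cams.grab_frame(n))
a=cv2.imread("pics/side7.png")[185:285,240:340]
cv2.imwrite("pics/z7.png",cv2.resize(a,None,fx=5,fy=5,interpolation=cv2.INTER_CUBIC))
E
```

```text
clock: 8.83
eef_pos: [494.1, 34.2, 65.9]
tcp_rot: [-1.564, 0.003, -1.777]
contact_force: [0.0, 2.3, -0.0]
opening: -0.001
t 8.83 pos [494.1  34.2  65.9] rpy [-1.564  0.003 -1.777] F [ 0.   2.3 -0. ] T [ 0.28 -0.05 -0.02] op -0.001 q6 [0.07 1.84]
shift cm (tool) [1.38 0.09 0.56]
turn deg (tool) [-0.41 -0.41 -0.17]
```

View pics/z7.png

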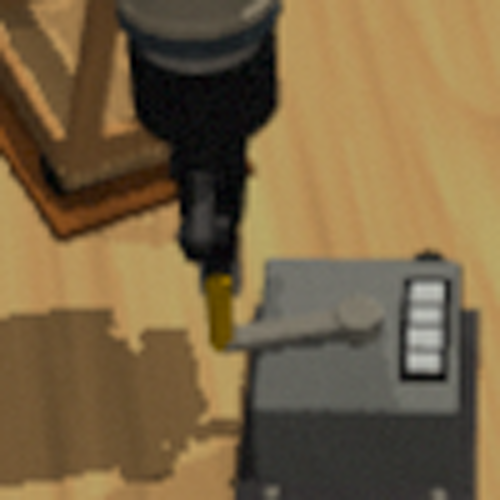

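```bash

python3 -m crank '[[0,0,0,0.4,0,0,-1],[0,0,0,0.4,0,0.1,-1],[0,0,0,0.3,0,0.1,-1],[0,0,0,0.2,0,0,-1],[0,0,0,0.2,0,0,-1],[0,0,0,0,0,0,-1],[0,0,0,0,0,0,-1],[0,0,0,0,0,0,-1],[0,0,0,0,0,0,-1],[0,0,0,0,0,0,-1]]'
python3 - <<'E'
from h import *
from calc import st
st((496.8,19.6,65),-1.77)
for n in("side","top"):
    cv2.imwrite(f"pics/{n}8.png",cams.grab_frame(n))
a=cv2.imread("pics/side8.png")[185:285,240:340]
b=cv2.imread("pics/top8.png")[195:295,250:350]
cv2.imwrite("pics/z8.png",cv2.resize(np.hstack([a,b]),None,fx=4,fy=4,interpolation=cv2.INTER_CUBIC))
print((proj("side",np.array((492.5,-1.5,115)))-[240,185])*4)
E
```

```text
clock: 9.72
eef_pos: [494.3, 20.1, 66.0]
tcp_rot: [-1.562, 0.008, -1.779]
contact_force: [1.0, 3.0, -0.2]
opening: 0.001
t 9.72 pos [494.3  20.1  66. ] rpy [-1.562  0.008 -1.779] F [ 1.   3.  -0.2] T [ 0.43 -0.25  0.01] op 0.001 q6 [0.03 1.81]
shift cm (tool) [0.   0.11 0.25]
turn deg (tool) [-0.49 -0.53 -0.45]
[179.92126257 239.69048587]
```

View pics/z8.png

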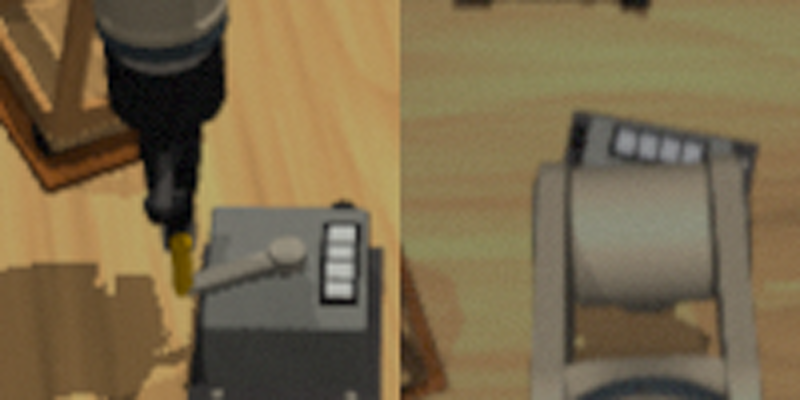

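```bash

python3 -m crank '[[0,0,0,0.3,0,0,-1],[0,0,0,0.3,0,0,-1],[0,0,0,0.2,0,0,-1],[0,0,0,0.2,0,0,-1],[0,0,0,0.2,0,0,-1],[0,0,0,0.2,0,0,-1],[0,0,0,0,0,0,-1],[0,0,0,0,0,0,-1],[0,0,0,0,0,0,-1],[0,0,0,0,0,0,-1]]'
python3 calc.py 496.8 19.6 65 -1.77
```

```text
clock: 10.65
eef_pos: [494.8, 21.3, 66.4]
tcp_rot: [-1.561, 0.033, -1.789]
contact_force: [2.4, 1.2, -0.1]
opening: 0.003
t 10.65 pos [494.8  21.3  66.4] rpy [-1.561  0.033 -1.789] F [ 2.4  1.2 -0.1] T [ 0.42 -0.24  0.05] op 0.003 q6 [0.02 1.78]
shift cm (tool) [0.13 0.14 0.24]
turn deg (tool) [-0.56 -1.09 -1.86]
```

```bash

python3 -m crank '[[0,0,0.9,0.2,0,0,-1],[0,0,0.9,0.3,0,0,-1],[0,0,0,0.3,0,0,-1],[0,0,0,0.3,0,0,-1],[0,0,0,0.4,0,0,-1],[0,0,0,0.4,0,0,-1],[0,0,0,0.4,0,0,-1],[0,0,0,0.4,0,0,-1],[0,0,0,0.4,0,0,-1],[0,0,0,0.4,0,0,-1]]'
python3 - <<'E'
from h import *
from calc import st
st((496.8,19.6,65),-1.77)
for n in("side",):
    cv2.imwrite(f"pics/{n}9.png",cams.grab_frame(n))
a=cv2.imread("pics/side9.png")[185:285,240:340]
cv2.imwrite("pics/z9.png",cv2.resize(np.hstack([a,cv2.imread("pics/side8.png")[185:285,240:340]]),None,fx=4,fy=4,interpolation=cv2.INTER_CUBIC))
E
```

```text
clock: 11.48
eef_pos: [496.3, 20.9, 67.8]
tcp_rot: [-1.561, 0.122, -1.814]
contact_force: [7.2, 35.2, -1.5]
opening: -0.004
t 11.48 pos [496.3  20.9  67.8] rpy [-1.561  0.122 -1.814] F [ 7.2 35.2 -1.5] T [ 5.46 -1.02  0.28] op -0.004 q6 [-0.05  1.64]
shift cm (tool) [0.15 0.27 0.07]
turn deg (tool) [-0.69 -2.55 -6.97]
```

View pics/z9.png

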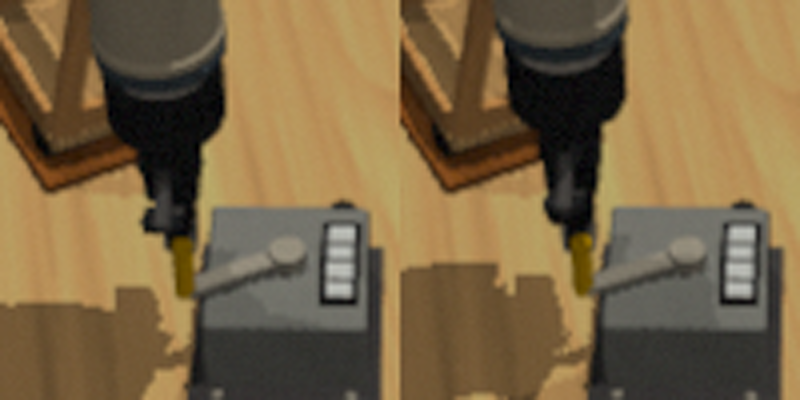

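```bash

python3 -m crank '[[0,0,0,-1,0,0,-1],[0,0,-2,-1,0,0,-1],[0,0,-2,-1.5,0,0,-1],[0,-1,-2,-1.5,0,0,-1],[0,-1,-1,-1.5,0,0,-1],[0,0,0,-1.5,0,0.2,-1],[0,0,0,-1.5,0,0.2,-1],[0,0,0,-1.5,0,0.2,-1],[0,0,0,-1,0,0,-1],[0,0,0,0,0,0,-1]]'
python3 - <<'E'
from h import *
from calc import st
st((509,115,120),-1.77)
for n in("side",):
    cv2.imwrite(f"pics/{n}10.png",cams.grab_frame(n))
a=cv2.imread("pics/side10.png")[185:285,240:340]
cv2.imwrite("pics/z10.png",cv2.resize(a,None,fx=4,fy=4,interpolation=cv2.INTER_CUBIC))
E
```

```text
clock: 12.37
eef_pos: [525.1, 138.3, 70.5]
tcp_rot: [-1.569, -0.013, -1.779]
contact_force: [-0.1, -1.0, -0.3]
opening: -0.003
t 12.37 pos [525.1 138.3  70.5] rpy [-1.569 -0.013 -1.779] F [-0.1 -1.  -0.3] T [ 0.01 -0.01 -0.04] op -0.003 q6 [0.26 2.05]
shift cm (tool) [ 2.67 -4.92 -1.09]
turn deg (tool) [-0.09 -0.54  0.75]
```

View pics/z10.png

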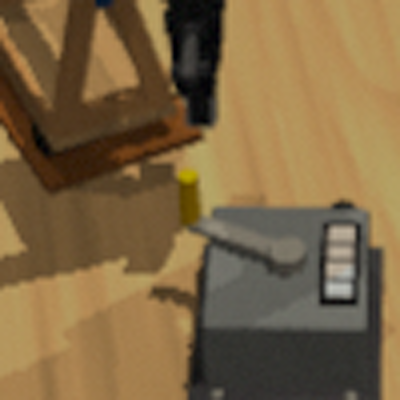

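```bash

python3 -m crank '[[0,0,0,0,-3,0,-1],[0,0,0,0,-4,0,-1],[0,0,0,0,-4,0,-1],[0,0,0,0,-4,0,-1],[0,0,0,0.5,-1,0,1],[0,0,0,3.9,0,0,1],[0,0,0,3.9,0,0,1],[0,0,0,3.9,0,0,1],[0,0,0,3.9,0,0,1],[0,0,0,3.9,0,0,1]]' 60
python3 - <<'E'
from calc import *
print("tin",plane("top",(270+585/4,205+285/4),85))
st((451,-316,230),-2.68)
E
```

```text
clock: 13.25
eef_pos: [476.6, -67.2, 239.3]
tcp_rot: [-1.575, -0.021, -1.774]
contact_force: [1.0, 0.2, -0.4]
opening: 0.846
tin [ 446.78432284 -312.45963491   85.        ]
t 13.25 pos [476.6 -67.2 239.3] rpy [-1.575 -0.021 -1.774] F [ 1.   0.2 -0.4] T [ 0.01 -0.05  0.02] op 0.846 q6 [-0.13  1.66]
shift cm (tool) [24.86  1.45  2.51]
turn deg (tool) [-0.31 51.93  1.25]
```

```bash

python3 -m crank '[[0,0,1.2,4,0,0.4,1],[0,0,0,4,0,0.4,1],[0,0,0,4,0,0.4,1],[0,0,0,4,0,0.4,1],[0,0,0,4,0,0.4,1],[0,0,0,2,0,0.2,1],[0,6.5,0,0,0,0,1],[0,6.5,0,0,0,0,1],[0,6.5,0,0,0,0,1],[0,6.5,0,0,0,0,1]]'
python3 calc.py 451 -316 230 -2.68
python3 -m crank '[[0,6.5,0,0,0,0,1],[0,6.5,0,0,0,0,1],[0,6.5,0,0,0,0,1],[0,5,0,0,0,0,1],[0,0,0,0,0,0,1],[0,0,0,0,0,0,1],[0,0,0,0,0,0,1],[0,0,0,0,0,0,1],[0,0,0,0,0,0,1],[0,0,0,0,0,0,1]]'
python3 calc.py 451 -316 180 -2.68
```

```text
clock: 14.08
eef_pos: [434.1, -306.7, 236.1]
tcp_rot: [-1.581, -0.01, -2.257]
contact_force: [-0.1, 0.2, 0.5]
opening: 1.0
t 14.08 pos [ 434.1 -306.7  236.1] rpy [-1.581 -0.01  -2.257] F [-0.1  0.2  0.5] T [ 0.01 -0.    0.03] op 1.0 q6 [-0.61  1.65]
shift cm (tool) [-0.36  0.58  1.91]
turn deg (tool) [ 0.43 24.22  0.67]
clock: 14.92
eef_pos: [423.2, -309.8, 231.9]
tcp_rot: [-1.582, -0.021, -2.709]
contact_force: [0.7, 0.1, 0.1]
opening: 1.007
t 14.92 pos [ 423.2 -309.8  231.9] rpy [-1.582 -0.021 -2.709] F [0.7 0.1 0.1] T [ 0.   -0.04  0.  ] op 1.007 q6 [-0.63  2.09]
shift cm (tool) [-2.37  5.13  1.78]
turn deg (tool) [ 0.63 -1.7   1.17]
```

```bash

python3 -m crank '[[0.6,-1.7,1.2,-0.6,1,0.4,1],[0,0,0,-0.6,1.2,0.5,1],[0,0,0,-0.6,1.2,0.5,1],[0,0,0,-0.6,1,0.4,1],[0,0,0,0,0.7,0,1],[0,0,0,0,0,0,1],[0,0,0,0,0,0,1],[0,0,0,0,0,0,1],[0,0,0,0,0,0,1],[0,0,0,0,0,0,1]]'
python3 - <<'E'
from h import *
from calc import st
st((451,-316,116),-2.68)
for n in("side","top"):
    cv2.imwrite(f"pics/{n}11.png",cams.grab_frame(n))
a=cv2.imread("pics/side11.png")[260:420,210:370]
b=cv2.imread("pics/top11.png")[200:360,340:500]
cv2.imwrite("pics/z11.png",cv2.resize(np.hstack([a,b]),None,fx=2.5,fy=2.5,interpolation=cv2.INTER_CUBIC))
E
```

```text
clock: 15.75
eef_pos: [455.1, -315.4, 176.0]
tcp_rot: [-1.573, -0.002, -2.678]
contact_force: [1.3, -0.1, -0.0]
opening: 1.0
t 15.75 pos [ 455.1 -315.4  176. ] rpy [-1.573e+00 -2.000e-03 -2.678e+00] F [ 1.3 -0.1 -0. ] T [ 0.05 -0.   -0.04] op 1.0 q6 [-0.61  2.07]
shift cm (tool) [ 0.38  6.   -0.12]
turn deg (tool) [0.13 0.13 0.1 ]
```

View pics/z11.png

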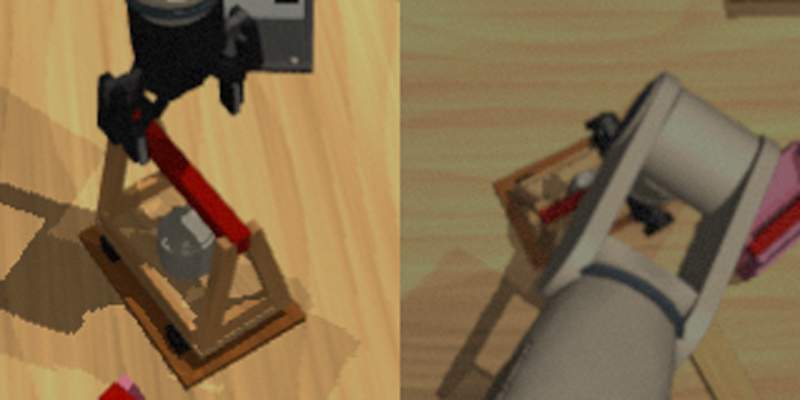

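```bash
python3 - <<'E'
from h import *
print(tri((266,324),(440,286)),tri((303.2,304.8),(422,252)),tri((284.6,314.4),(431,269)))
for n,a,b in(("side",(280,380),(240,340)),("top",(230,310),(390,470))):
    pass
a=cv2.imread("pics/side11.png")[260:340,235:335];b=cv2.imread("pics/top11.png")[230:310,390:490]
cv2.imwrite("pics/z12.png",cv2.resize(np.hstack([a,b]),None,fx=4,fy=4,interpolation=cv2.INTER_CUBIC))
E
```

```text
(array([ 411.40690719, -351.73941571,  229.85482255]), [np.float64(2.63668167877548), np.float64(2.636681678775568)]) (array([ 503.43136418, -305.80633971,  221.04186275]), [np.float64(6.237843966374073), np.float64(6.237843966374111)]) (array([ 456.85983599, -329.03529629,  225.23124906]), [np.float64(2.042040780618457), np.float64(2.0420407806184864)])
```

View pics/z12.png

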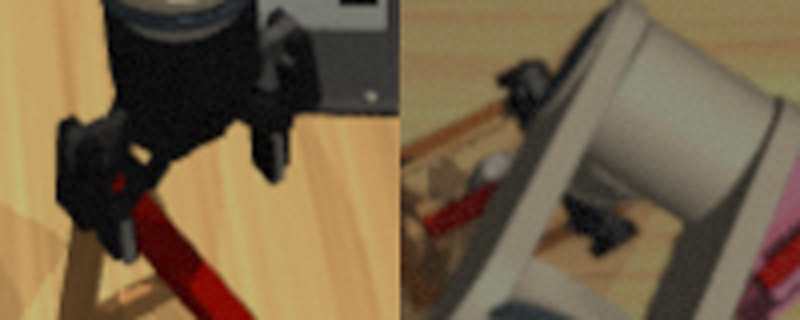

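```bash
python3 - <<'E'
from h import *
for z in(165,178,195,205,215): print(z,proj("side",np.array((455,-315.4,z))).round(1),plane("side",(284.6,315.2),z).round(1))
E
```

```text
165 [285.3 327.7] [ 458.1 -280.4  165. ]
178 [285.  323.8] [ 457.3 -291.4  178. ]
195 [284.6 318.7] [ 456.3 -305.8  195. ]
205 [284.3 315.7] [ 455.7 -314.2  205. ]
215 [284.1 312.6] [ 455.1 -322.7  215. ]
```

```bash

python3 -m crank '[[0,0,0,0.4,0.5,0,1],[0,0,0,0,1,0,1],[0,0,0,0,1,0,1],[0,0,0,0,1,0,1],[0,0,0,0,1,0,1],[0,0,0,0,0.5,0,1],[0,0,0,0,0,0,1],[0,0,0,0,0,0,1],[0,0,0,0,0,0,1],[0,0,0,0,0,0,1]]'
python3 - <<'E'
from h import *
from calc import st
st((451,-316,116),-2.68)
cv2.imwrite("pics/side12.png",cams.grab_frame("side"))
a=cv2.imread("pics/side12.png")[270:390,230:350]
cv2.imwrite("pics/z13.png",cv2.resize(a,None,fx=5,fy=5,interpolation=cv2.INTER_CUBIC))
E
```

```text
clock: 16.68
eef_pos: [450.2, -317.2, 120.1]
tcp_rot: [-1.574, -0.002, -2.678]
contact_force: [-0.0, 0.1, 1.0]
opening: 1.001
t 16.68 pos [ 450.2 -317.2  120.1] rpy [-1.574e+00 -2.000e-03 -2.678e+00] F [-0.   0.1  1. ] T [-0.01  0.    0.03] op 1.001 q6 [-0.62  2.06]
shift cm (tool) [-0.13  0.41 -0.07]
turn deg (tool) [0.18 0.1  0.12]
```

View pics/z13.png

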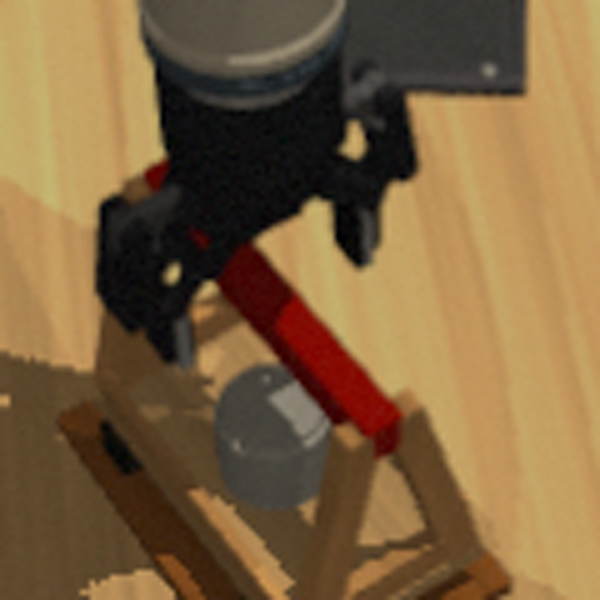

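```bash

python3 -m crank '[[0,0,0,-0.1,0.4,0,1],[0,0,0,0,0.1,0,1],[0,0,0,0,0,0,-1],[0,0,0,0,0,0,-1],[0,0,0,0,0,0,-1],[0,0,0,0,0,0,-1],[0,0,0,0,0,0,-1],[0,0,0,0,0,0,-1],[0,0,0,0,0,0,-1],[0,0,0,0,0,0,-1]]' 60
python3 - <<'E'
from h import *
from calc import st
st((451,-316,216),-2.68)
cv2.imwrite("pics/side13.png",cams.grab_frame("side"))
a=cv2.imread("pics/side13.png")[270:390,230:350]
cv2.imwrite("pics/z14.png",cv2.resize(a,None,fx=5,fy=5,interpolation=cv2.INTER_CUBIC))
E
```

```text
clock: 17.57
eef_pos: [452.1, -317.5, 116.4]
tcp_rot: [-1.571, -0.001, -2.678]
contact_force: [-0.6, 0.1, 0.0]
opening: 0.22
t 17.57 pos [ 452.1 -317.5  116.4] rpy [-1.571e+00 -1.000e-03 -2.678e+00] F [-0.6  0.1  0. ] T [ 0.05 -0.01 -0.09] op 0.22 q6 [-0.61  2.06]
shift cm (tool) [ 0.04 -9.96 -0.19]
turn deg (tool) [-0.    0.09  0.04]
```

View pics/z14.png

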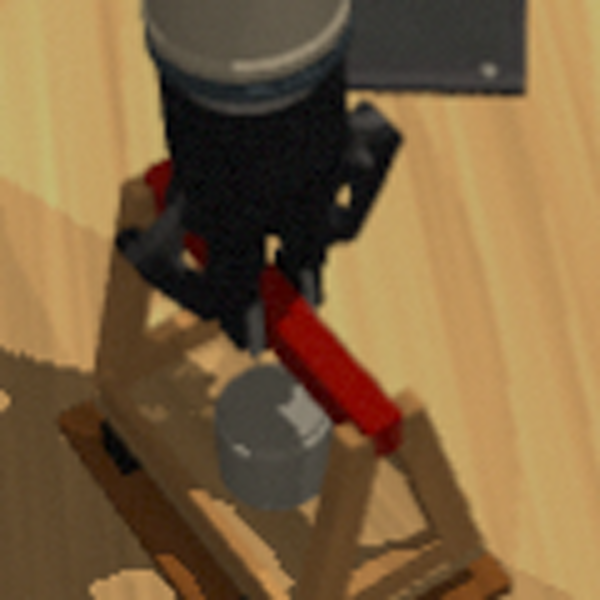

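```bash

python3 -m crank '[[0,0,0,0,-0.2,0,-1],[0,0,0,0,-0.3,0,-1],[0,0,0,0,-0.4,0,-1],[0,0,0,0,-0.4,0,-1],[0,0,0,0,-0.4,0,-1],[0,0,0,0,-0.4,0,-1],[0,0,0,0,-0.4,0,-1],[0,0,0,0,-0.3,0,-1],[0,0,0,0,-0.2,0,-1],[0,0,0,0,0,0,-1]]'
python3 - <<'E'
from h import *
from calc import st
st((451,-316,240),-2.68)
cv2.imwrite("pics/side14.png",cams.grab_frame("side"))
a=cv2.imread("pics/side14.png")[270:420,220:370]
cv2.imwrite("pics/z15.png",cv2.resize(a,None,fx=4,fy=4,interpolation=cv2.INTER_CUBIC))
E
```

```text
clock: 18.45
eef_pos: [450.5, -316.1, 147.8]
tcp_rot: [-1.575, -0.003, -2.678]
contact_force: [1.0, -0.0, -4.7]
opening: 0.221
t 18.45 pos [ 450.5 -316.1  147.8] rpy [-1.575 -0.003 -2.678] F [ 1.  -0.  -4.7] T [ 0.   -0.04  0.01] op 0.221 q6 [-0.61  2.06]
shift cm (tool) [-0.03 -9.22 -0.02]
turn deg (tool) [0.24 0.11 0.15]
```

View pics/z15.png

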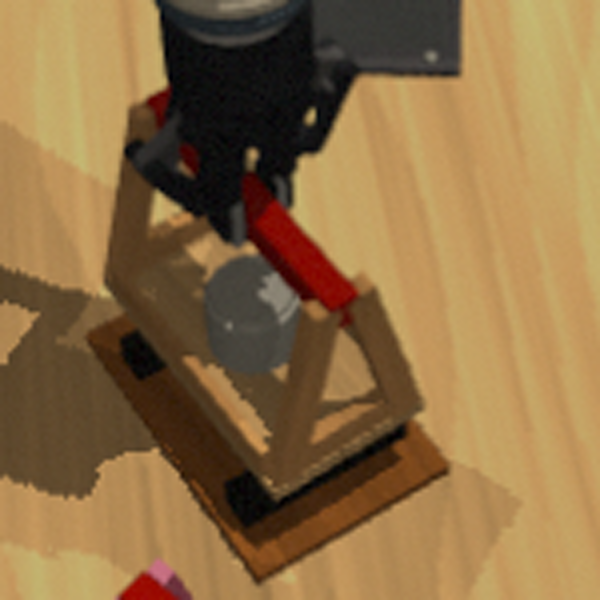

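```bash

python3 -m crank '[[0,0,0,0,-0.3,0,-1],[0,0,0,0,-0.5,0,-1],[0,0,0,0,-0.6,0,-1],[0,0,0,0,-0.6,0,-1],[0,0,0,0,-0.6,0,-1],[0,0,0,0,-0.6,0,-1],[0,0,0,0,-0.6,0,-1],[0,0,0,0,-0.5,0,-1],[0,0,0,0,-0.3,0,-1],[0,0,0,0,-0.1,0,-1]]'
python3 calc.py 451 -316 240 -2.68
python3 -m crank '[[0,0,0,0,-0.3,0,-1],[0.2,0,0,0,-0.5,0,-1],[0,0,0,0,-0.6,0,-1],[0,0,0,0,-0.6,0,-1],[0,0,0,0,-0.6,0,-1],[0,0,0,0,-0.6,0,-1],[0,0,0,0,-0.5,0,-1],[0,0,0,0,-0.3,0,-1],[0,0,0,0,-0.1,0,-1],[0,0,0,0,0,0,-1]]'
python3 - <<'E'
from h import *
from calc import st
st((451,-316,240),-2.68)
for n in("side","top"): cv2.imwrite(f"pics/{n}15.png",cams.grab_frame(n))
a=cv2.imread("pics/side15.png")[230:420,200:390]
b=cv2.imread("pics/top15.png")[190:380,330:520]
cv2.imwrite("pics/z16.png",cv2.resize(np.hstack([a,b]),None,fx=2.1,fy=2.1,interpolation=cv2.INTER_CUBIC))
E
```

```text
clock: 19.33
eef_pos: [450.5, -316.1, 199.8]
tcp_rot: [-1.575, -0.003, -2.678]
contact_force: [-1.0, 0.2, -6.3]
opening: 0.227
t 19.33 pos [ 450.5 -316.1  199.8] rpy [-1.575 -0.003 -2.678] F [-1.   0.2 -6.3] T [ 0.02 -0.03  0.05] op 0.227 q6 [-0.61  2.06]
shift cm (tool) [-0.04 -4.02 -0.  ]
turn deg (tool) [0.25 0.1  0.16]
clock: 20.17
eef_pos: [450.5, -316.0, 245.6]
tcp_rot: [-1.571, -0.003, -2.678]
contact_force: [0.2, -0.6, -5.9]
opening: 0.221
t 20.17 pos [ 450.5 -316.   245.6] rpy [-1.571 -0.003 -2.678] F [ 0.2 -0.6 -5.9] T [-0.02 -0.06 -0.  ] op 0.221 q6 [-0.61  2.07]
shift cm (tool) [-0.04  0.56  0.02]
turn deg (tool) [0.02 0.11 0.16]
```

View pics/z16.png

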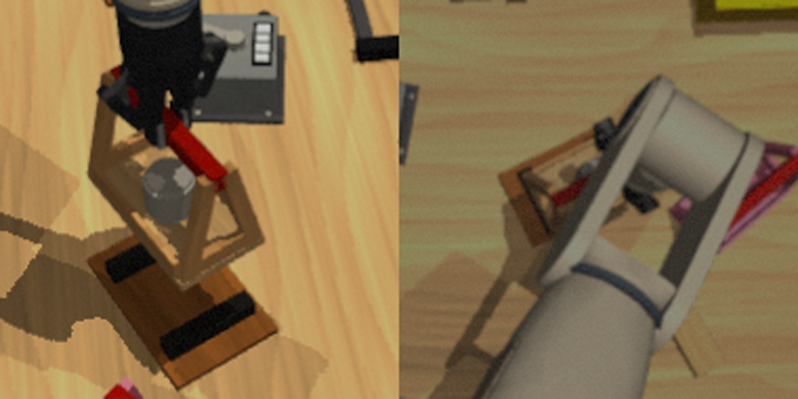

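```bash

python3 -m crank '[[0,0,0,0,0,0,-1],[0,0,0,0,0,0,-1],[0,0,0,0,0,0,-1],[0,0,0,0,0,0,-1],[0,0,0,0,0,0,-1],[0,0,0,0,0,0,-1],[0,0,0,0,0,0,-1],[0,0,0,0,0,0,-1],[0,0,0,0,0,0,-1],[0,0,0,0,0,0,-1]]'
python3 - <<'E'
from h import *
from calc import st
st((451,-316,240),-2.68)
im=cams.grab_frame("side");cv2.imwrite("pics/side16.png",im)
R=lambda l,t=0.459+np.pi/2:np.array([451+l*np.cos(t),-316+l*np.sin(t)])
for l in(-90,90):
  for z in(298,): print(l,proj("side",np.append(R(l),z)).round(1))
def box(l,x,z):
    t=.459;return proj("side",np.array([451+x*np.cos(t)-l*np.sin(t),-316+x*np.sin(t)+l*np.cos(t),z]))
for l,x in((-90,-50),(-90,50),(90,-50)):
    for lift in(115,129): print("bottom",l,x,lift,box(l,x,30+lift).round(1))
E
```

```text
clock: 21.1
eef_pos: [449.6, -315.4, 243.5]
tcp_rot: [-1.574, -0.004, -2.678]
contact_force: [-0.1, -0.3, -4.5]
opening: 0.224
t 21.1 pos [ 449.6 -315.4  243.5] rpy [-1.574 -0.004 -2.678] F [-0.1 -0.3 -4.5] T [-0.    0.02 -0.05] op 0.224 q6 [-0.61  2.07]
shift cm (tool) [-0.1   0.35  0.12]
turn deg (tool) [0.2  0.1  0.26]
-90 [306.  313.9]
90 [256.4 260.7]
bottom -90 -50 115 [287.9 373.3]
bottom -90 -50 129 [287.6 369.3]
bottom -90 50 115 [327.  349.8]
bottom -90 50 129 [327.  345.8]
bottom 90 -50 115 [243.1 318.7]
bottom 90 -50 129 [242.5 314.7]
```

View pics/side16.png

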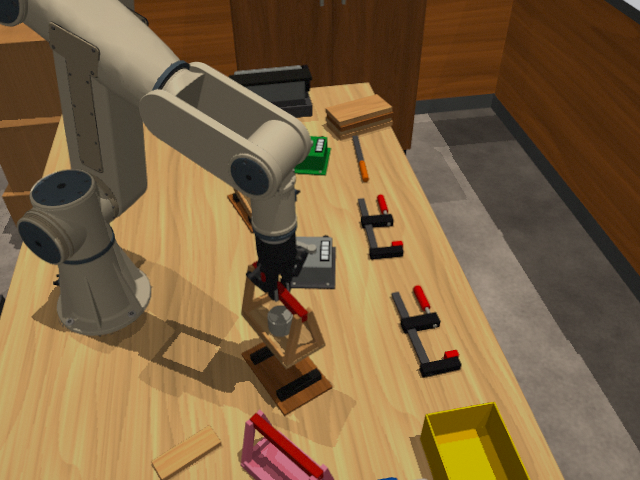

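```bash
python3 -c "
from rig import order,r
print(order.sign_off()); print(r.sense()['clock'])"
```

```text
the job is handed in; nothing more can be done
None
the job is handed in; nothing more can be done
```

I pushed the grey counter's lever round to its stop and let it spring back. Then I lifted the red-railed tote by its rail and handed the job in at about 21 s, still holding it over its cradle.

**Lever:** I pushed the peg with the shut fingertips until it stopped moving. It was then about 1 px from where the stop should appear, and the last reading was about 36 N. I pushed harder than needed there, and the tool tilted about 7° for a moment. After I backed off, the side picture showed the peg at its rest position.

**Tote:** In the last side picture it is level, the tin is standing and the cradle below is empty. The tool rose about 127 mm after gripping, so there should be about 12 cm of air against the 8 cm asked for. Tilt was under 0.3°, and the force reading of about 4.5 N fits the tote and tin together.

**What disagreed:** The reported tool height did not match the pictures; the fingertips appeared about 31 mm higher than the numbers gave. Because of this, my first push passed over the peg without touching it. I set the later heights from the pictures, and the push and grasp then worked.

**Not checked at the end:** The arm covered most of the blue-railed tote and the gripper covered the lever, so I did not check either in the last picture. No contact with the blue tote was seen or felt. The clamps look unmoved.

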